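Take the combination lock off the petty-cash box

TASK

The petty-cash box is closed by a combination lock: only the last position of its combination is left to set. Turn the black dial until its white line clicks in opposite the red dot (clockwise is the short way), draw the lock straight off the shackle, and hold it up about 20 cm above the desk, level from side to side and tipped some 40 degrees so that its end with the two shackle holes is the higher. Leave the dial on the red dot and the other things on the desk where they are; finish while still holding the lock up, keeping it still.

Things in the scene. Friction and masses are not known exactly. Their poses are not given: they have to be found in the camera images.
- lock: combination lock lying dial up on the desk before the cash box: loose, grey metal, black band, 64 x 58 x 26 mm (x, y, z), 0.3 to 0.45 kg. Origin: centre of its underside; z up; x along the shackle legs towards the box; y left. The +x face has the two shackle holes; the shackle's bow shows 32 mm beyond it. Grip the body across y: flat sides 58 mm apart, 26 mm high.
- dial (a joint): dial angle, rad, growing clockwise from above; turns freely from 0 to 5.2 on the lock's z axis at x = 0, y = +8 mm. A spring clicks it into a notch at each whole multiple of 0.5236 (30 deg), about 0.04 N m per click; let go within 12 deg of a notch it drops in and stays. Release: 2.618 (fifth notch), 0.1 either way. Starts 1 to 3 clicks short of it, or part way between.
- dial_top (a point): centre of the top of the dial's black knurled knob: 29 mm across, from 30 to 48 mm above the lock's underside, over a black skirt 37 mm across, 26 to 30 mm high. A white line runs from the knob's centre to its edge and down its side; at release it points along the lock's -x to the red dot on the body, 23 mm from the dial's axis.
- shackle_home (a point): point on the desk where the lock's origin lies while the lock is home. At release the lock slides off the fixed shackle straight along its own -x, free after 45 mm (1 mm play, light friction); at any other click it is blocked after 2 mm. It cannot be lifted before it is off.
- cash_box: dark blue steel box 110 x 190 x 63 mm (x, y, z), folded handle on its lid (72 mm high), fixed to the desk. Origin: centre of its underside; x from the hasp on its front to the back. The staple holds the fixed U-shackle (8 mm bar), level 13 mm above the desk, legs pointing to -x into the lock. Lock home: its origin at (-129, +6, 0) mm here, axes parallel.
- calculator: black pocket calculator 115 x 68 x 12 mm; leave alone; origin under its centre
- tape_roll: roll of masking tape lying flat, 93 mm across, 30 mm high; leave alone; origin under its centre
- glue_stick: glue stick standing upright, white with an orange cap, 24 mm across, 86 mm high; leave alone; origin under its centre
- marker: black marker pen lying flat, 125 mm long, 18 mm thick; leave alone; origin under its centre
- ink_bottle: square dark ink bottle 42 x 42 x 66 mm; leave alone; origin under its centre
Not all that is in view belongs to the job. Leave any blue look-alike of the lock alone.

How it is judged:
By the outcome, as a careful person would: the job done as asked, in the order asked, and still so for the second after the job is handed in, while the arm keeps its last pose, push and grip.
It also fails if it takes over 51 s, if anything falls off the work surface, if the arm or the gripper's body presses on something with over 40 N, if the wrist force passes 120 N, or if a joint passes its speed limit or range.

ROBOT

A 6-joint arm with a two-finger parallel gripper is mounted at the origin on the work surface; the furniture and walls round the work are solid. World frame = base frame: x ahead of the robot, y to its left, z up, the work surface at z = 0. Lengths are in m, angles in rad, forces in N, time in s.
With the tool pointing down it reaches from about 0.375 to 0.975 m from the base axis. Payload 3.8 kg.
Tool frame: the origin (TCP) lies where the fingers leave the gripper's body, on its centre line; the fingertips stand 73 mm ahead of it and the grasp point (between the pads) lies 54 mm ahead of it; z points along the fingers, y is the line along which they close (so a half turn about z gives the same grasp; the last joint's range is limited). The gripper opens to 85 mm and grips with 20 to 120 N. Pads are 22 mm wide; open, the fingers measure 114 mm over their backs; the gripper's body (76 mm by 85 mm) begins 54 mm behind the grasp point. The pads swing forward as they close: fully open they stand 13 mm farther back than shut.
Start: joints at [1.153, 0.264, 1.604, -0, 1.274, -0.037], TCP at [0.251, 0.627, 0.304] pointing down, gripper open.
Joint ranges: [-2.63, 2.63], [-0.94, 2.18], [0.31, 2.57], [-1.31, 4.45], [0, 2.66], [-2.55, 2.55]. Speed limits (rad/s): [2.57, 2.57, 3.14, 3.14, 3.14, 3.14].

INTERFACE

Orientations are given as a rotation vector (axis times angle).
In Python, from workcell import read_state, viewer, bot gives the robot as it stands.
- The arm moves only by the tool jog_arm, never from a script. Its argument "increments" is a list that holds one entry, the list of rows, each a list of 7 numbers: the shift along the tool's x, y, z in units of 30 mm (1.0 is 30 mm), then the turn, a rotation vector about the tool's x, y, z in units of 6 degrees (1.0 is 6 degrees), then the opening, from -1 (shut) to 1 (fully open). A call has exactly 5 rows; each row shifts and turns the commanded pose from where the row before left it, along the tool's axes as they then stand; what a row does not reach is not made up. A row lasts 1/12 s, in which the tool goes at most 41.7 mm and 7.16 degrees, less where a joint would pass 70% of its speed; a pose out of reach is approached as far as the arm can. A call is refused whole if a number of a shift passes 1 or a number of a turn 1, either way. A call with a gripper value outside its range is refused whole. The fingers move at their own pace and stop on an object; "force" is the grip in N (left out, the last holds). Time passes only in rows, so rows that do not move let the fingers close, or fill a call up. It gives the time, the measured TCP pose, the force, the opening and the grip force at its end, in the units of the state.
- read_state(): the state, without advancing time (a new reading comes with each control period).
- viewer.read_camera(name): name is "side" or "top"; returns (picture, depth): 400x640x3 uint8, blue, green, red; 400x640 float32, m along the optical axis (not along the pixel's ray), 0 where there is no reading.
- viewer.camera_params(name): a dict with "fx", "fy", "cx", "cy" (pixels), "R" (3x3) and "t" (3): a world point X has camera coordinates R X + t. Camera axes: x right, y down, z forward; pixel columns grow to the right and rows downward; lengths in m; the calibration is good to about 2 mm. A picture is of the moment at which its call begins. camera_params takes no time and is no camera call.
- bot.finish_job(): hands the job in; it is judged then, once.
The state is a dict: "time": time; "q": joint angles; "joint_vel": joint speeds; "joint_torque": joint torques, N m; "tool_pos": TCP position; "tcp_rot": TCP orientation; "wrist_force": force on the tool from outside, world axes, zero at the start; "torque": the same for the moment, N m; "width": opening from 0.0 (shut) to 1.0 (fully open); "grip_force": force on a finger pad.
Only numpy, scipy, OpenCV 4.12 (cv2) and the standard library are available. Lean on these libraries where they do the work, as an engineer would, in place of code of your own. Each camera call takes 0.05 s, during which the arm holds its last target. There are 200 camera calls.

## Working session

There is one attempt and no reset: what is moved stays moved. The work goes in short steps, Python scripts to look and compute and a tool call to move; the robot and the scene stay as the last step left them, time stands still between calls to the robot, and variables do not carry over. Pictures are saved under pics/ and viewed, at most 10 in all, crops included, and the job is handed in when it is done.

Besides the shell and the picture viewer there is one more tool, called after ">>>" as name(argument=value, ...) on one line, values as JSON. jog_arm: Moves the arm, as the interface text tells. Its arguments: {"type":"object","properties":{"increments":{"type":"array","items":{"type":"array","items":{"type":"array","items":{"type":"number"}}}},"force":{"type":"number"}},"required":["increments"]}

```bash
mkdir -p pics; ls; python3 - <<'E'
from workcell import read_state, viewer, bot
import cv2,numpy as np
for n in("top","side"):
    p,d=viewer.read_camera(n); cv2.imwrite(f"pics/{n}0.png",p); np.save(f"pics/{n}0.npy",d)
    print(n,{k:np.round(v,3).tolist() for k,v in viewer.camera_params(n).items()})
print(read_state())
E
```

```text
pics
top {'fx': 455.922, 'fy': 455.922, 'cx': 311.038, 'cy': 199.248, 'R': [[0.011, -1.0, -0.003], [-0.997, -0.011, -0.073], [0.073, 0.004, -0.997]], 't': [0.071, 0.552, 1.421]}
side {'fx': 456.152, 'fy': 456.152, 'cx': 317.809, 'cy': 203.163, 'R': [[-1.0, -0.014, 0.015], [-0.02, 0.608, -0.793], [0.002, -0.793, -0.609]], 't': [0.548, 0.003, 1.363]}
{'time': 0.1, 'q': array([ 1.15310417e+00,  2.64680424e-01,  1.60526778e+00, -1.00272245e-05,
        1.27373231e+00, -3.69202621e-02]), 'joint_vel': array([ 0.00173298, -0.00128268, -0.00348459,  0.00318675, -0.00075647,
        0.00076731]), 'joint_torque': array([-1.03347011e-03, -5.16707611e+01, -3.68591237e+01, -1.84065584e-04,
        6.30113282e-03,  1.94152022e-05]), 'tool_pos': array([0.25065503, 0.62615963, 0.30266825]), 'tcp_rot': array([-0.59441621, -3.08437451,  0.00319817]), 'wrist_force': array([ 0.66815018, -0.03953732,  0.71071627]), 'torque': array([ 0.07973637,  0.03097371, -0.0088007 ]), 'grip_force': 0.0, 'width': 1.0016096894418318}
```

View pics/top0.png

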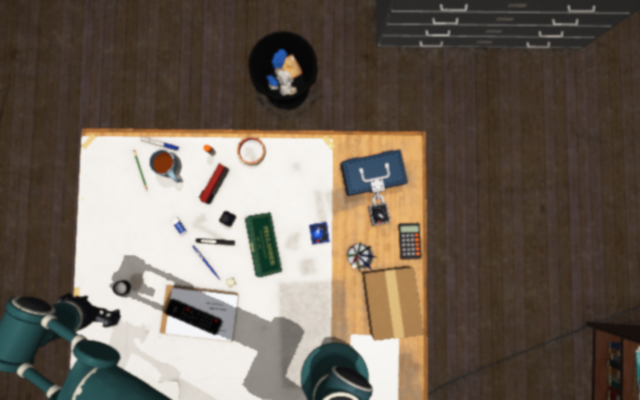

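View pics/side0.png

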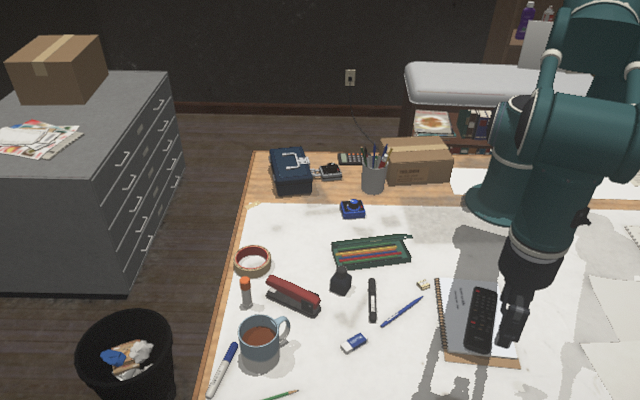

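The lock candidates are the grey/black one at top (378,214), on the shackle of the blue cash box, and the blue one at (318,233), which is the look-alike. The grey one fits the description, so I'll confirm it in a crop.

```bash
cat > h.py <<'E'
from workcell import read_state, viewer, bot
import cv2,numpy as np
from scipy.spatial.transform import Rotation as Ro
def ray(n,u,v,z):
    "world point on pixel ray at height z"
    c=viewer.camera_params(n);R=np.array(c["R"]);t=np.array(c["t"])
    o=-R.T@t; d=R.T@np.array([(u-c["cx"])/c["fx"],(v-c["cy"])/c["fy"],1])
    return o+d*(z-o[2])/d[2]
def proj(n,X):
    c=viewer.camera_params(n);x=np.array(c["R"])@X+np.array(c["t"])
    return np.array([c["fx"]*x[0]/x[2]+c["cx"],c["fy"]*x[1]/x[2]+c["cy"]])
def cloud(n,d):
    c=viewer.camera_params(n);v,u=np.mgrid[:400,:640]
    P=np.stack([(u-c["cx"])/c["fx"]*d,(v-c["cy"])/c["fy"]*d,d],-1)
    return (P-np.array(c["t"]))@np.array(c["R"])
def crop(n,p,u,v,w,h,s,f):
    "crop centred u,v; grid marks every 5 px on border"
    c=cv2.resize(p[v-h//2:v+h//2,u-w//2:u+w//2],None,fx=s,fy=s,interpolation=cv2.INTER_CUBIC)
    c=cv2.convertScaleAbs(c,alpha=1.2,beta=10)
    for i in range(0,w,5): cv2.putText(c,str(u-w//2+i),(i*s,10),0,.35,(0,255,255),1); cv2.line(c,(i*s+s//2,12),(i*s+s//2,18),(0,255,255),1)
    for i in range(0,h,5): cv2.putText(c,str(v-h//2+i),(0,i*s+s//2+4),0,.35,(0,255,255),1)
    cv2.imwrite(f,c); return c
E
python3 - <<'E'
from h import *
p=cv2.imread("pics/top0.png");d=np.load("pics/top0.npy")
a=crop("top",p,376,190,40,80,7,"pics/x.png")
ps=cv2.imread("pics/side0.png")
b=crop("side",ps,325,172,50,30,10,"pics/x.png")
o=np.zeros((560,790,3),np.uint8);o[:a.shape[0],:280]=a;o[:300,285:785]=b;cv2.imwrite("pics/c1.png",o)
# cash box lid cloud
for n,dd in(("top",d),("side",np.load("pics/side0.npy"))):
    P=cloud(n,dd);m=(P[...,2]>.05)&(P[...,2]<.07)&(dd>0)
    u0,u1,v0,v1=(335,415,145,200) if n=="top" else (265,318,140,200)
    w=np.zeros_like(m);w[v0:v1,u0:u1]=1;q=P[m&w]
    print(n,len(q),np.median(q,0),cv2.minAreaRect((q[:,:2]*1000).astype(np.float32)))
for v in range(206,224): print(v,(P0:=cloud("top",d))[v,370:388,2].__mul__(1000).round().astype(int))
E
```

```text
top 2126 [ 0.63418895 -0.11733031  0.06294661] ((633.7698974609375, -118.55005645751953), (118.7906723022461, 191.83450317382812), 13.304177284240723)
side 1253 [ 0.63703326 -0.09479053  0.0619466 ] ((637.190673828125, -110.74969482421875), (118.8945541381836, 197.0157012939453), 14.239056587219238)
206 [27 22 24 25 31 27 24 25 26 25 22 29 27 24 27 22 23 26]
207 [24 26 25 22 26 23 24 24 29 23 21 29 24 27 24 22 27 19]
208 [18 25 26 28 22 23 30 21 25 29 19 26 28 26 23 27 22 20]
209 [24 32 26 26 29 28 31 29 29 27 26 27 24 23 27 27 29 31]
210 [18 25 21 27 24 25 47 45 52 49 49 28 28 29 29 25 29 25]
211 [19 23 20 27 30 43 47 48 50 46 44 43 42 24 24 21 30 26]
212 [25 18 25 28 30 46 42 45 52 48 50 49 45 32 20 22 22 28]
213 [16 26 32 28 45 50 43 43 50 53 47 48 47 45 25 26 30 25]
214 [ 9 23 22 30 50 49 44 50 43 46 44 43 46 31 25 31 29 24]
215 [ 3 22 22 34 45 51 48 53 42 47 50 48 43 28 25 21 27 22]
216 [-8 21 29 29 46 49 45 49 52 44 49 50 49 25 23 24 28 27]
217 [-1 17 23 27 32 49 47 44 44 48 48 49 46 26 29 20 26 29]
218 [   5   16   20   24   33   29   32   52   45   44   40   28   29   26
   26   23 1458   28]
219 [ 4 10 18 27 24 29 33 24 33 35 25 21 23 24 26 23 23 24]
220 [-2 -4 23 20 26 24 27 27 29 30 27 24 24 22 23 24 23 29]
221 [ 7  0 17 22 29 20 26 28 27 21 28 24 24 25 27 25 29 25]
222 [ 2  2 16 22 26 29 30 26 26 27 25 23 25 27 32 30 23 22]
223 [ 0  1 14 25 22 21 27 23 24 26 24 25 27 24 18 23 17 -1]
```

View pics/c1.png

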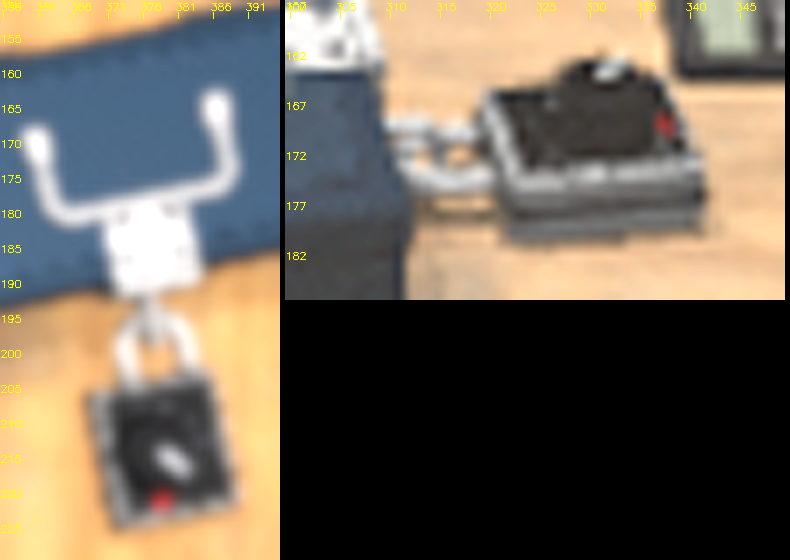

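The grey lock hangs on the cash box's shackle, with its red dot at top (379,220). The knob's white line runs from about (379,213) to (383,217), so it still needs some turning clockwise. Next I'll rectify the view to measure the lock pose and dial angle.

```bash
python3 - <<'E'
from h import *
p=cv2.imread("pics/top0.png");d=np.load("pics/top0.npy")
P=cloud("top",d)
w=np.zeros(d.shape,bool);w[204:226,366:392]=1
k=P[w&(P[...,2]>.038)&(P[...,2]<.058)];print("knob",len(k),np.median(k,0),(k.min(0)+k.max(0))/2)
print("knob px",ray("top",378.3,214,.048),"dot",ray("top",379.1,221.3,.026))
for n,dd,(u0,u1,v0,v1) in(("top",d,(335,415,145,200)),):
    ww=np.zeros(d.shape,bool);ww[v0:v1,u0:u1]=1
    q=P[ww&(P[...,2]>.056)&(P[...,2]<.069)][:,:2]
    for a in np.radians(np.arange(10,18)):
        e=q@np.array([[np.cos(a),-np.sin(a)],[np.sin(a),np.cos(a)]]);lo=np.percentile(e,[.7,99.3],axis=0);print(np.degrees(a).round(),lo.ravel().round(4),(lo[1]-lo[0]).round(4))
cup=np.zeros(d.shape,bool);cup[236:278,338:385]=1
c=P[cup&(P[...,2]>.04)];print("cup",np.percentile(c,[2,98],axis=0))
# rectified
yaw=np.radians(13.5);L=np.array([.511,-.142]);ex=np.array([np.cos(yaw),np.sin(yaw)]);ey=np.array([-ex[1],ex[0]])
S=4;out=[]
for z in(.026,.048):
    x,y=np.meshgrid(np.arange(0,390),np.arange(0,560));X=(280-y)/S/1000;Y=(195-x)/S/1000
    W=L+X[...,None]*ex+Y[...,None]*ey
    c=viewer.camera_params("top");Q=np.concatenate([W,np.full(W.shape[:2]+(1,),z)],-1)@np.array(c["R"]).T+np.array(c["t"])
    im=cv2.remap(p,(c["fx"]*Q[...,0]/Q[...,2]+c["cx"]).astype(np.float32),(c["fy"]*Q[...,1]/Q[...,2]+c["cy"]).astype(np.float32),cv2.INTER_CUBIC)
    im=cv2.convertScaleAbs(im,alpha=1.3,beta=15)
    for t in range(-60,61,10):
        cv2.line(im,(0,280-t*S),(6 if t else 14,280-t*S),(0,255,255),1)
        if abs(t)<=40: cv2.line(im,(195-t*S,0),(195-t*S,6 if t else 14),(0,255,255),1)
    out.append(im)
cv2.rectangle(out[0],(195-29*S,280-32*S),(195+29*S,280+32*S),(0,255,0),1)
cv2.circle(out[1],(195-8*S,280),int(14.5*S),(0,255,0),1)
cv2.imwrite("pics/c2.png",np.hstack(out))
E
```

```text
knob 70 [ 0.50614649 -0.13094888  0.04726584] [ 0.50596328 -0.13197283  0.04654805]
knob px [ 0.50599614 -0.13125487  0.048     ] dot [ 0.48404423 -0.13692932  0.026     ]
10.0 [ 0.5469 -0.319   0.6593 -0.133 ] [0.1124 0.186 ]
11.0 [ 0.5433 -0.3297  0.6547 -0.1436] [0.1114 0.1861]
12.0 [ 0.5393 -0.34    0.6501 -0.1538] [0.1108 0.1862]
13.0 [ 0.535  -0.3505  0.6461 -0.164 ] [0.111  0.1865]
14.0 [ 0.5303 -0.3606  0.6419 -0.1744] [0.1116 0.1862]
15.0 [ 0.5252 -0.371   0.6375 -0.1846] [0.1123 0.1863]
16.0 [ 0.5197 -0.3813  0.6335 -0.1943] [0.1138 0.187 ]
17.0 [ 0.5139 -0.3915  0.6292 -0.204 ] [0.1153 0.1875]
cup [[ 0.31674161 -0.14023597  0.04298919]
 [ 0.41826045 -0.03418483  0.15106509]]
```

View pics/c2.png

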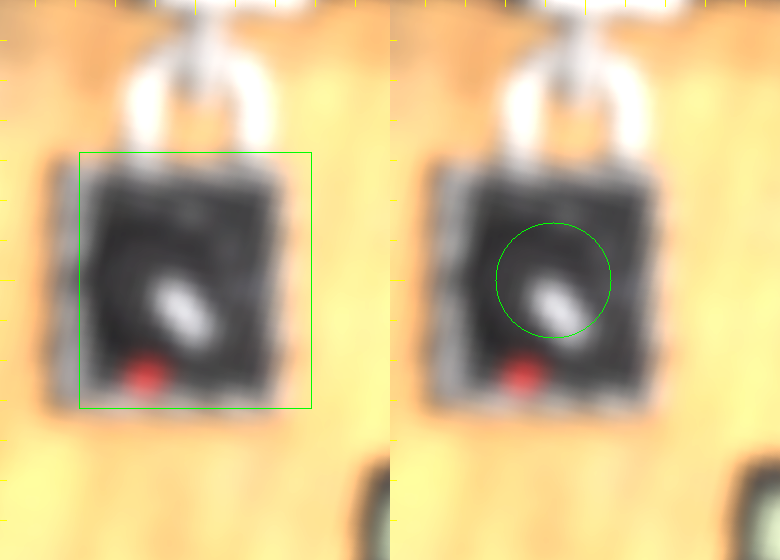

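```bash
cat >> h.py <<'E'
def rel(x,y,z,yaw,tilt=0):
    "units of tool shift (30 mm) and turn (6 deg) to bring TCP to x,y,z with closing line at yaw deg, tool down"
    s=read_state();R=Ro.from_rotvec(s["tcp_rot"])
    a=np.radians(yaw);T=Ro.from_matrix(np.array([[np.sin(a),np.cos(a),0],[-np.cos(a),np.sin(a),0],[0,0,-1]]).T) if 0 else Ro.from_matrix(np.column_stack([[-np.sin(a),np.cos(a),0],[np.cos(a),np.sin(a),0],[0,0,-1]]))
    if tilt: T=T*Ro.from_euler("y",tilt,degrees=True)
    print("t",round(s["time"],2),"pos",s["tool_pos"].round(4),"shift",(R.inv().apply(np.array([x,y,z])-s["tool_pos"])/.03).round(2),"turn",(np.degrees((R.inv()*T).as_rotvec())/6).round(2),"w",round(s["width"],3),"F",s["wrist_force"].round(1),"grip",round(s["grip_force"],1))
E
python3 - <<'E'
from h import *
p=cv2.imread("pics/top0.png").astype(float)
print(proj("top",np.array([.5062,-.1315,.048])))
best=[]
C=np.array([.5058,-.1313]);
pts=[];ws=[]
for v in range(208,222):
    for u in range(372,388):
        g=p[v,u].min()
        if g>90: pts.append(ray("top",u,v,.048)[:2]);ws.append(g-80)
pts=np.array(pts);ws=np.array(ws);m=np.average(pts,axis=0,weights=ws);C_=np.cov((pts-m).T,aweights=ws);e=np.linalg.eigh(C_)[1][:,1]
print(len(ws),m,np.degrees(np.arctan2(e[1],e[0])),"from centre",np.degrees(np.arctan2(*(m-C)[::-1])), "release dir",-180+13.5)
rel(.506,-.1313,.2,103.5)
E
```

```text
[378.3793509  213.93495488]
31 [ 0.50182774 -0.13816962] 121.3807867000396 from centre -120.0380493967458 release dir -166.5
t 0.1 pos [0.2507 0.6262 0.3027] shift [-17.29 -20.27   3.46] turn [-0.02 -0.01 -5.89] w 1.002 F [ 0.7 -0.   0.7] grip 0.0
```

>>> jog_arm(increments=[[[-0.85,-1,0,0,0,0,1],[-0.85,-1,0,0,0,0,1],[-0.85,-1,0,0,0,0,1],[-0.85,-1,0,0,0,0,1],[-0.85,-1,0,0,0,0,1]]])

```text
time: 0.52
tool_pos: [0.3134, 0.4381, 0.3031]
tcp_rot: [-0.593, -3.085, 0.002]
wrist_force: [-0.1, 0.8, -0.1]
width: 0.997
grip_force: 0.0
```

>>> jog_arm(increments=[[[-0.85,-1,0,0,0,0,1],[-0.85,-1,0,0,0,0,1],[-0.85,-1,0,0,0,0,1],[-0.85,-1,0,0,0,0,1],[-0.85,-1,0,0,0,0,1]]])

```text
time: 0.93
tool_pos: [0.3759, 0.2514, 0.3035]
tcp_rot: [-0.594, -3.085, 0.0]
wrist_force: [1.6, -0.1, -0.4]
width: 0.997
grip_force: 0.0
```

>>> jog_arm(increments=[[[-0.85,-1,0,0,0,0,1],[-0.85,-1,0,0,0,0,1],[-0.85,-1,0,0,0,0,1],[-0.85,-1,0,0,0,0,1],[-0.85,-1,0,0,0,0,1]]])

```text
time: 1.35
tool_pos: [0.4385, 0.0648, 0.3037]
tcp_rot: [0.594, 3.085, 0.0]
wrist_force: [0.5, -0.2, 0.9]
width: 1.0
grip_force: 0.0
```

>>> jog_arm(increments=[[[-0.85,-1,0,0,0,0,1],[-0.85,-1,0,0,0,0,1],[-0.85,-1,0,0,0,0,1],[-0.85,-1,0,0,0,0,1],[-0.85,-1,0,0,0,0,1]]])

```text
time: 1.77
tool_pos: [0.5012, -0.122, 0.3035]
tcp_rot: [-0.595, -3.084, -0.0]
wrist_force: [0.4, 0.0, -0.1]
width: 0.999
grip_force: 0.0
```

>>> jog_arm(increments=[[[0,0,0.5,0,0,-1,1],[0,0,0.5,0,0,-1,1],[0,0,0.5,0,0,-1,1],[0,0,0.5,0,0,-1,1],[0,0,0.5,0,0,-1,1]]])

```text
time: 2.18
tool_pos: [0.5009, -0.1201, 0.2277]
tcp_rot: [0.231, -3.132, -0.001]
wrist_force: [0.0, -0.6, 0.7]
width: 1.002
grip_force: 0.0
```

```bash
python3 - <<'E'
from h import *
p=cv2.imread("pics/top0.png").astype(float)
for C in ([.5058,-.1313],[.507,-.132],[.506,-.130]):
  C=np.array(C)
  for th in(70,100,140):
    pts=[];ws=[]
    for v in range(205,224):
      for u in range(370,388):
        g=p[v,u].min();w=ray("top",u,v,.048)[:2]
        if g>th and np.hypot(*(w-C))<.0185: pts.append(w);ws.append(g-th*.8)
    pts=np.array(pts);ws=np.array(ws);m=np.average(pts,axis=0,weights=ws);e=np.linalg.eigh(np.cov((pts-m).T,aweights=ws))[1][:,1]
    print(len(ws),m.round(4),np.degrees(np.arctan2(e[1],e[0])).round(1),"from centre",np.degrees(np.arctan2(*(m-C)[::-1])).round(1))
rel(.506,-.1313,.16,103.5)
E
```

```text
23 [ 0.5017 -0.138 ] 51.4 from centre -121.8
13 [ 0.5018 -0.1379] 51.0 from centre -121.2
5 [ 0.5018 -0.1373] 69.2 from centre -124.0
23 [ 0.5017 -0.138 ] 51.4 from centre -131.8
13 [ 0.5018 -0.1379] 51.0 from centre -131.3
5 [ 0.5018 -0.1373] 69.2 from centre -134.7
23 [ 0.5017 -0.138 ] 51.4 from centre -118.5
13 [ 0.5018 -0.1379] 51.0 from centre -118.0Traceback (most recent call last):
  File "<stdin>", line 9, in <module>
  File "h.py", line 6, in ray
    c=viewer.camera_params(n);R=np.array(c["R"]);t=np.array(c["t"])
ValueError: time passes only in moves, steps and waits
```

```bash
python3 - <<'E'
from h import *
rel(.506,-.1313,.16,103.5)
E
```

```text
t 2.18 pos [ 0.5009 -0.1201  0.2277] shift [-0.12 -0.39  2.26] turn [ 0.   -0.01 -0.84] w 1.002 F [ 0.  -0.6  0.7] grip 0.0
```

>>> jog_arm(increments=[[[-0.12,-0.39,0.45,0,0,-0.84,1],[0,0,0.45,0,0,0,1],[0,0,0.45,0,0,0,1],[0,0,0.45,0,0,0,1],[0,0,0.45,0,0,0,1]]])

```text
time: 2.6
tool_pos: [0.5062, -0.1309, 0.1603]
tcp_rot: [0.361, -3.12, -0.001]
wrist_force: [-0.4, 0.3, -0.8]
width: 0.997
grip_force: 0.0
```

>>> jog_arm(increments=[[[0,0,0,0,0,0,0],[0,0,0,0,0,0,0],[0,0,0,0,0,0,0],[0,0,0,0,0,0,0],[0,0,0,0,0,0,0]]])

```text
time: 3.02
tool_pos: [0.5073, -0.1312, 0.1625]
tcp_rot: [-0.362, 3.119, -0.001]
wrist_force: [0.1, -0.7, -0.6]
width: 0.503
grip_force: 0.0
```

```bash
python3 - <<'E'
from h import *
rel(.506,-.1313,.108,103.5)
p,d=viewer.read_camera("side")
a=crop("side",p,328,168,60,50,12,"pics/c3.png")
E
```

```text
t 3.02 pos [ 0.5073 -0.1312  0.1625] shift [0.05 0.01 1.82] turn [-0.01  0.02 -0.05] w 0.503 F [ 0.1 -0.7 -0.6] grip 0.0
```

View pics/c3.png

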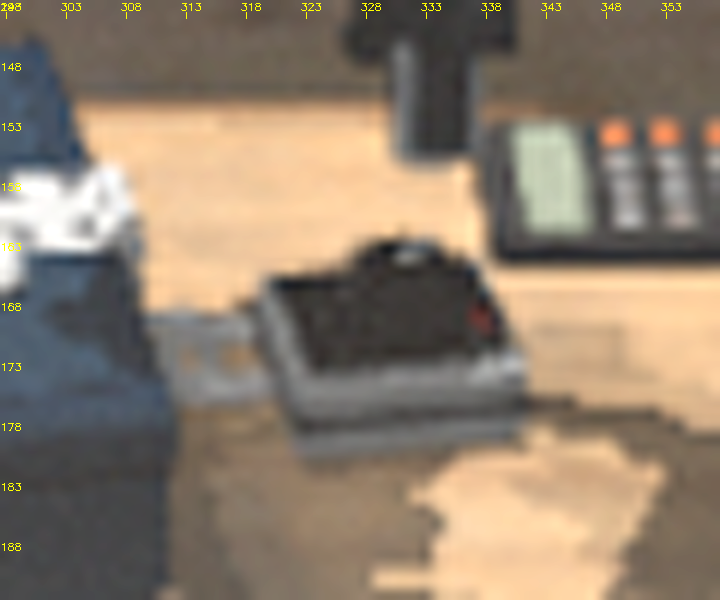

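The side view shows the gripper's near finger over the knob, at columns 330–337, with the knob at about 326–338.

```bash
python3 - <<'E'
from h import *
for X in([.506,-.131,.048],[.506,-.131,.03],[.507,-.11,.09],[.484,-.137,.026],[.506,-.131,.048]):print(X,proj("side",np.array(X)).round(1))
E
```

```text
[0.506, -0.131, 0.048] [331.9 163.4]
[0.506, -0.131, 0.03] [331.7 168.2]
[0.507, -0.11, 0.09] [332.1 155.4]
[0.484, -0.137, 0.026] [338.5 168.3]
[0.506, -0.131, 0.048] [331.9 163.4]
```

>>> jog_arm(increments=[[[0.05,0,0.6,0,0,0,0.1],[0,0,0.6,0,0,0,0.1],[0,0,0.6,0,0,0,0.1],[0,0,0,0,0,0,0.1],[0,0,0,0,0,0,0.1]]])

```text
time: 3.48
tool_pos: [0.5045, -0.1311, 0.107]
tcp_rot: [0.361, -3.119, -0.001]
wrist_force: [-0.2, -0.1, 0.4]
width: 0.55
grip_force: 0.0
```

>>> jog_arm(increments=[[[0,0,0,0,0,0,-1],[0,0,0,0,0,0,-1],[0,0,0,0,0,0,-1],[0,0,0,0,0,0,-1],[0,0,0,0,0,0,-1]]], force=35)

```text
time: 3.9
tool_pos: [0.5059, -0.1311, 0.109]
tcp_rot: [-0.361, 3.119, -0.0]
wrist_force: [-2.2, 3.6, 6.5]
width: 0.317
grip_force: 34.6
```

>>> jog_arm(increments=[[[0,0,0,0,0,0.8,-1],[0,0,0,0,0,0.8,-1],[0,0,0,0,0,0.8,-1],[0,0,0,0,0,0.8,-1],[0,0,0,0,0,0.8,-1]]])

```text
time: 4.32
tool_pos: [0.506, -0.1304, 0.109]
tcp_rot: [0.302, 3.125, 0.003]
wrist_force: [-2.1, 6.9, 6.4]
width: 0.32
grip_force: 34.8
```

>>> jog_arm(increments=[[[0,0,0,0,0,0.8,-1],[0,0,0,0,0,0.8,-1],[0,0,0,0,0,0.8,-1],[0,0,0,0,0,0.1,-1],[0,0,0,0,0,0,-1]]])

```text
time: 4.73
tool_pos: [0.5059, -0.13, 0.1091]
tcp_rot: [0.703, 3.061, 0.004]
wrist_force: [-1.8, 7.5, 7.9]
width: 0.318
grip_force: 34.8
```

>>> jog_arm(increments=[[[0,0,0,0,0,0,0.5],[0,0,0,0,0,0,0.5],[0,0,0,0,0,0,0.5],[0,0,0,0,0,0,0.5],[0,0,0,0,0,0,0.5]]])

```text
time: 5.15
tool_pos: [0.5052, -0.1316, 0.1074]
tcp_rot: [0.701, 3.062, -0.0]
wrist_force: [-0.5, 0.0, 0.4]
width: 0.75
grip_force: 0.0
```

>>> jog_arm(increments=[[[0,0,-1,0,0,0,1],[0,0,-1,0,0,0,1],[0,0,-1,0,0,0,1],[-0.5,0,-0.3,0,0,0,1],[0,0,0,0,0,0,1]]])

```text
time: 5.57
tool_pos: [0.5225, -0.1395, 0.2108]
tcp_rot: [0.699, 3.053, -0.002]
wrist_force: [1.0, -0.7, 0.9]
width: 0.999
grip_force: 0.0
```

```bash
python3 - <<'E'
from h import *
rel(.506,-.1313,.108,103.5)
p,d=viewer.read_camera("side")
a=crop("side",p,330,168,50,40,15,"pics/c4.png")
E
```

```text
t 5.57 pos [ 0.5225 -0.1395  0.2108] shift [0.65 0.   3.42] turn [-0.02  0.09 -6.55] w 0.999 F [ 1.  -0.7  0.9] grip 0.0
```

View pics/c4.png

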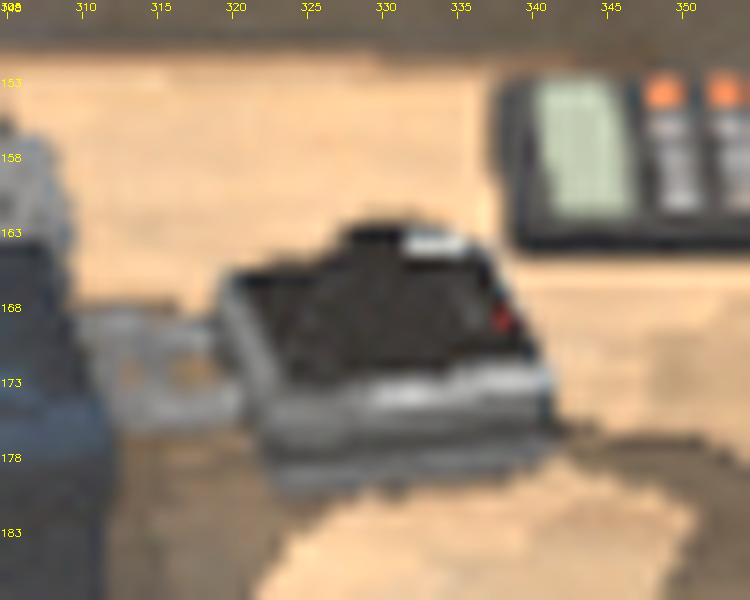

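The white line now runs from (331.5,163.6) to (335.5,163.8), towards the red dot at (337.5,168.5). I'll move aside to check it from the top.

>>> jog_arm(increments=[[[0.5,1,0,0,0,0,1],[0.5,1,0,0,0,0,1],[0.5,1,0,0,0,0,1],[0.5,1,0,0,0,0,1],[0.5,1,0,0,0,0,1]]])

```text
time: 6.03
tool_pos: [0.5141, 0.0311, 0.2039]
tcp_rot: [-0.701, -3.058, 0.002]
wrist_force: [0.5, 0.4, 0.7]
width: 0.999
grip_force: 0.0
```

>>> jog_arm(increments=[[[0,0,0,0,0,-1,1],[0,0,0,0,0,-1,1],[0,0,0,0,0,-1,1],[0,0,0,0,0,-1,1],[0,0,0,0,0,-1,1]]])

```text
time: 6.45
tool_pos: [0.5142, 0.0301, 0.2038]
tcp_rot: [0.124, -3.134, -0.0]
wrist_force: [-0.8, 0.0, 0.7]
width: 1.002
grip_force: 0.0
```

```bash
python3 - <<'E'
from h import *
p,d=viewer.read_camera("top");cv2.imwrite("pics/top1.png",p)
a=crop("top",p,378,208,40,40,15,"pics/c5.png")
C=np.array([.506,-.1313,.048])
for s in(-30,0,30):
    t=np.radians(193.5+s);print(s,proj("top",C+.0145*np.array([np.cos(t),np.sin(t),0])).round(1),proj("side",C+.0145*np.array([np.cos(t),np.sin(t),0])).round(1))
rel(.506,-.1313,.108,103.5)
E
```

```text
-30 [377.  218.5] [336.3 164.1]
0 [379.4 218.6] [336.3 162.8]
30 [381.5 217.4] [335.2 161.7]
t 6.5 pos [0.5143 0.0299 0.2038] shift [ 0.71 -5.33  3.2 ] turn [ 0.01 -0.05 -1.45] w 0.996 F [ 0.1  0.  -0.4] grip 0.0
```

View pics/c5.png

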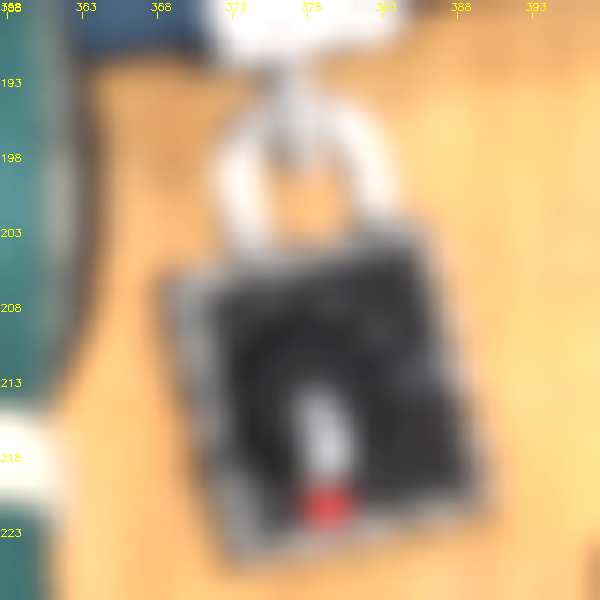

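The top view shows the line from (378,214) to (379,218), pointing straight at the red dot at (379,221), so the dial is on release. Next I'll check the pull corridor against the pen cup.

```bash
python3 - <<'E'
from h import *
d=np.load("pics/top0.npy");P=cloud("top",d)
cup=np.zeros(d.shape,bool);cup[232:282,335:372]=1
c=P[cup&(P[...,2]>.03)]
a=np.radians(13.5);L=np.array([.5079,-.139]);q=(c[:,:2]-L)@np.array([[np.cos(a),-np.sin(a)],[np.sin(a),np.cos(a)]])
for lo,hi in((.03,.07),(.07,.1),(.1,.13),(.13,.2)):
    m=(c[:,2]>lo)&(c[:,2]<hi)
    if m.sum(): print(lo,m.sum(),"lock frame x",np.percentile(q[m,0],[5,95,99]).round(3),"y",np.percentile(q[m,1],[1,50,95]).round(3))
rel(.5079,-.139,.13,103.5)
E
```

```text
0.03 141 lock frame x [-0.173 -0.087 -0.077] y [0.061 0.09  0.115]
0.07 188 lock frame x [-0.184 -0.081 -0.075] y [0.061 0.089 0.122]
0.1 78 lock frame x [-0.144 -0.077 -0.076] y [0.063 0.105 0.128]
0.13 54 lock frame x [-0.149 -0.067 -0.065] y [0.064 0.113 0.132]
t 6.5 pos [0.5143 0.0299 0.2038] shift [ 0.67 -5.59  2.46] turn [ 0.01 -0.05 -1.45] w 0.996 F [ 0.1  0.  -0.4] grip 0.0
```

>>> jog_arm(increments=[[[0.13,-1,0,0,0,0,1],[0.13,-1,0,0,0,0,1],[0.13,-1,0,0,0,0,1],[0.13,-1,0,0,0,0,1],[0.13,-1,0,0,0,0,1]]])

```text
time: 6.92
tool_pos: [0.5061, -0.1221, 0.2044]
tcp_rot: [0.112, -3.136, -0.002]
wrist_force: [-0.0, 1.0, -0.1]
width: 1.005
grip_force: 0.0
```

>>> jog_arm(increments=[[[0,-0.59,0,0,0,0,1],[0,0,0.8,0,0,-0.75,1],[0,0,0.8,0,0,-0.7,1],[0,0,0.8,0,0,0,1],[0,0,0,0,0,0,1]]])

```text
time: 7.33
tool_pos: [0.5039, -0.1375, 0.1278]
tcp_rot: [0.348, -3.111, -0.008]
wrist_force: [-1.4, 0.7, -0.6]
width: 0.998
grip_force: 0.0
```

```bash
python3 - <<'E'
from h import *
rel(.5079,-.139,.074,103.5)
E
```

```text
t 7.33 pos [ 0.5039 -0.1375  0.1278] shift [-0.14 -0.09  1.79] turn [ 0.06 -0.11 -0.12] w 0.998 F [-1.4  0.7 -0.6] grip 0.0
```

>>> jog_arm(increments=[[[-0.07,-0.05,0.6,0,0,-0.05,1],[0,0,0.6,0,0,0,1],[0,0,0.55,0,0,0,1],[0,0,0,0,0,0,1],[0,0,0,0,0,0,1]]])

```text
time: 7.75
tool_pos: [0.5103, -0.1393, 0.0811]
tcp_rot: [0.36, -3.118, -0.002]
wrist_force: [-0.2, -0.4, 0.4]
width: 0.997
grip_force: 0.0
```

```bash
python3 - <<'E'
from h import *
rel(.5079,-.139,.074,103.5)
E
```

```text
t 7.75 pos [ 0.5103 -0.1393  0.0811] shift [0.08 0.03 0.24] turn [ 0.02 -0.03 -0.06] w 0.997 F [-0.2 -0.4  0.4] grip 0.0
```

>>> jog_arm(increments=[[[0.05,0.02,0.2,0,0,0,1],[0,0,0,0,0,0,0.3],[0,0,0,0,0,0,0.3],[0,0,0,0,0,0,0.3],[0,0,0,0,0,0,0.3]]], force=30)

```text
time: 8.17
tool_pos: [0.5101, -0.1386, 0.0769]
tcp_rot: [-0.36, 3.121, 0.003]
wrist_force: [-1.7, 5.3, 3.9]
width: 0.676
grip_force: 33.9
```

>>> jog_arm(increments=[[[0,0,0,0,0,0,0],[0,0,0,0,0,0,0],[0,0,0,0,0,0,0],[0,0,0,0,0,0,0],[0,0,0,0,0,0,0]]])

```text
time: 8.58
tool_pos: [0.5101, -0.1386, 0.0769]
tcp_rot: [-0.36, 3.121, 0.003]
wrist_force: [-2.1, 4.6, 4.5]
width: 0.673
grip_force: 33.9
```

```bash
python3 - <<'E'
from h import *
rel(.5079,-.139,.074,103.5)
E
```

```text
t 8.58 pos [ 0.5101 -0.1386  0.0769] shift [0.07 0.   0.1 ] turn [ 0.02  0.   -0.06] w 0.673 F [-2.1  4.6  4.5] grip 33.9
```

Gripped at 57–58 mm, which matches the body. I'll pull gently first and watch the force.

>>> jog_arm(increments=[[[0,0,0,0,0,0,-1],[0,0,0,0,0,0,-1],[0.1,0,0,0,0,0,-1],[0.1,0,0,0,0,0,-1],[0.1,0,0,0,0,0,-1]]], force=80)

```text
time: 9.0
tool_pos: [0.5032, -0.1403, 0.0774]
tcp_rot: [-0.359, 3.116, 0.002]
wrist_force: [4.2, 9.2, 2.1]
width: 0.656
grip_force: 86.5
```

>>> jog_arm(increments=[[[0.1,0,0,0,0,0,-1],[0.1,0,0,0,0,0,-1],[0,0,0,0,0,0,-1],[0,0,0,0,0,0,-1],[0,0,0,0,0,0,-1]]])

```text
time: 9.42
tool_pos: [0.4966, -0.1419, 0.0773]
tcp_rot: [-0.36, 3.118, 0.002]
wrist_force: [2.3, 7.4, 4.2]
width: 0.656
grip_force: 86.9
```

>>> jog_arm(increments=[[[0.15,0,0,0,0,0,-1],[0.15,0,0,0,0,0,-1],[0.15,0,0,0,0,0,-1],[0.15,0,0,0,0,0,-1],[0.15,0,0,0,0,0,-1]]])

```text
time: 9.83
tool_pos: [0.4751, -0.1485, 0.0774]
tcp_rot: [-0.361, 3.117, -0.003]
wrist_force: [3.2, 0.8, 3.6]
width: 0.659
grip_force: 86.7
```

>>> jog_arm(increments=[[[0.15,0,0,0,0,0,-1],[0.15,0,0,0,0,0,-1],[0.15,0,0,0,0,0,-1],[0.15,0,0,0,0,0,-1],[0,0,0,0,0,0,-1]]])

```text
time: 10.25
tool_pos: [0.4569, -0.1533, 0.0774]
tcp_rot: [-0.36, 3.118, -0.003]
wrist_force: [2.9, 0.5, 6.9]
width: 0.655
grip_force: 87.1
```

```bash
python3 - <<'E'
from h import *
rel(.5079,-.139,.074,103.5)
p,d=viewer.read_camera("side")
a=crop("side",p,330,165,70,50,11,"pics/c6.png")
E
```

```text
t 10.25 pos [ 0.4569 -0.1533  0.0774] shift [-1.76  0.08  0.12] turn [-0.02  0.03 -0.05] w 0.655 F [2.9 0.5 6.9] grip 87.1
```

View pics/c6.png

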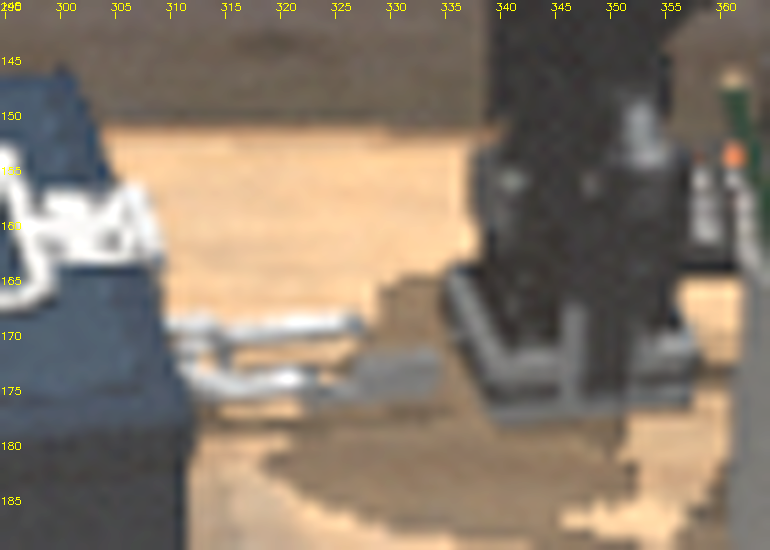

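The lock is off: the shackle tips end at columns 328 and 335, left of the lock at about 336–357. Lift, then tip.

>>> jog_arm(increments=[[[0,0,-0.4,0,0,0,-1],[0,0,-0.8,0,0,0,-1],[0,0,-0.8,0,0,0,-1],[0,0,-0.8,0,0,0,-1],[0,0,-0.8,0,0,0,-1]]], force=100)

```text
time: 10.72
tool_pos: [0.4534, -0.152, 0.1831]
tcp_rot: [0.361, -3.116, -0.003]
wrist_force: [0.1, -0.1, -3.0]
width: 0.653
grip_force: 108.1
```

>>> jog_arm(increments=[[[0,0,-0.8,0,0,0,-1],[0,0,-0.8,0,0,0,-1],[0,0,-0.8,0,0,0,-1],[0,0,0,0,-0.67,0,-1],[0,0,0,0,-0.67,0,-1]]])

```text
time: 11.13
tool_pos: [0.456, -0.1526, 0.2567]
tcp_rot: [-0.347, 2.979, 0.023]
wrist_force: [-0.3, 0.9, -3.6]
width: 0.649
grip_force: 108.2
```

>>> jog_arm(increments=[[[0,0,0,0,-0.67,0,-1],[0,0,0,0,-0.67,0,-1],[0,0,0,0,-0.67,0,-1],[0,0,0,0,-0.67,0,-1],[0,0,0,0,-0.67,0,-1]]])

```text
time: 11.55
tool_pos: [0.4581, -0.1407, 0.2576]
tcp_rot: [-0.277, 2.658, 0.063]
wrist_force: [0.0, 0.5, -3.8]
width: 0.653
grip_force: 108.2
```

>>> jog_arm(increments=[[[0,0,0,0,-0.67,0,-1],[0,0,0,0,-0.67,0,-1],[0,0,0,0,-0.67,0,-1],[0,0,0,0,0,0,-1],[0,0,0,0,0,0,-1]]])

```text
time: 11.97
tool_pos: [0.4714, -0.1033, 0.2773]
tcp_rot: [-0.221, 2.498, 0.033]
wrist_force: [-0.1, -0.9, -3.7]
width: 0.652
grip_force: 108.2
```

```bash
python3 - <<'E'
from h import *
s=read_state();R=Ro.from_rotvec(s["tcp_rot"]);print(s["tool_pos"]+.077*R.as_matrix()[:,2]);print(R.as_matrix().round(3))
q=s["tool_pos"];rel(q[0],q[1],.259,103.5,-40)
E
```

```text
[ 0.51668795 -0.09741278  0.21526551]
[[-0.792 -0.167  0.588]
 [-0.151  0.986  0.076]
 [-0.592 -0.029 -0.806]]
t 11.97 pos [ 0.4714 -0.1033  0.2773] shift [0.36 0.02 0.49] turn [-0.62 -0.62 -0.34] w 0.652 F [-0.1 -0.9 -3.7] grip 108.2
```

```bash
python3 - <<'E'
from h import *
s=read_state();print(s["q"].round(3),s["joint_vel"].round(3))
E
```

```text
[-0.456 -0.368  2.356  0.548  0.679 -2.552] [-0.012  0.021 -0.031 -0.008 -0.003  0.   ]
```

```bash
python3 - <<'E'
from h import *
rel(.465,-.13,.259,75,-40)
E
```

```text
t 11.97 pos [ 0.4714 -0.1033  0.2773] shift [ 0.67 -0.83  0.3 ] turn [ 2.32 -0.55  3.39] w 0.652 F [-0.1 -0.9 -3.7] grip 108.2
```

>>> jog_arm(increments=[[[0,0,0,0.46,-0.11,0.68,-1],[0,0,0,0.46,-0.11,0.68,-1],[0,0,0,0.46,-0.11,0.68,-1],[0,0,0,0.46,-0.11,0.68,-1],[0,0,0,0.46,-0.11,0.68,-1]]])

```text
time: 12.38
tool_pos: [0.4721, -0.1048, 0.2775]
tcp_rot: [0.281, 2.437, -0.104]
wrist_force: [0.2, -0.2, -4.2]
width: 0.65
grip_force: 108.3
```

```bash
python3 - <<'E'
from h import *
rel(.465,-.13,.259,75,-40);print(read_state()["q"].round(2))
E
```

```text
t 12.38 pos [ 0.4721 -0.1048  0.2775] shift [ 0.42 -0.87  0.45] turn [ 0.17 -0.07  0.24] w 0.65 F [ 0.2 -0.2 -4.2] grip 108.3
[-0.29 -0.42  2.41  0.08  0.47 -1.69]
```

>>> jog_arm(increments=[[[0.14,-0.29,0.15,0.06,-0.02,0.08,-1],[0.14,-0.29,0.15,0.06,-0.02,0.08,-1],[0.14,-0.29,0.15,0.05,-0.03,0.08,-1],[0,0,0,0,0,0,-1],[0,0,0,0,0,0,-1]]])

```text
time: 12.8
tool_pos: [0.465, -0.13, 0.259]
tcp_rot: [0.316, 2.427, -0.114]
wrist_force: [-0.5, 0.6, -2.9]
width: 0.649
grip_force: 108.2
```

>>> jog_arm(increments=[[[0,0,0,0,0,0,-1],[0,0,0,0,0,0,-1],[0,0,0,0,0,0,-1],[0,0,0,0,0,0,-1],[0,0,0,0,0,0,-1]]])

```text
time: 13.22
tool_pos: [0.4662, -0.1294, 0.2612]
tcp_rot: [0.313, 2.422, -0.114]
wrist_force: [-0.3, -0.4, -3.0]
width: 0.653
grip_force: 108.2
```

```bash
python3 - <<'E'
from h import *
rel(.465,-.13,.259,75,-40)
s=read_state();print(s["q"].round(2));R=Ro.from_rotvec(s["tcp_rot"]).as_matrix();L=s["tool_pos"]+.077*R[:,2];print(L,R.round(3))
p,d=viewer.read_camera("side");u,v=proj("side",L).astype(int);print(u,v)
a=crop("side",p,int(u),int(v),100,80,7,"pics/c7.png")
P=cloud("side",d);m=d[v-40:v+40,u-50:u+50];print(m.shape)
E
```

```text
t 13.22 pos [ 0.4662 -0.1294  0.2612] shift [ 0.07 -0.03  0.03] turn [0.03 0.04 0.03] w 0.653 F [-0.3 -0.4 -3. ] grip 108.2
[-0.36 -0.41  2.43  0.17  0.42 -1.8 ]
[ 0.51430006 -0.1419662   0.20240637] [[-0.738  0.254  0.625]
 [ 0.194  0.967 -0.164]
 [-0.646  0.001 -0.763]]
330 117
(80, 100)
```

View pics/c7.png

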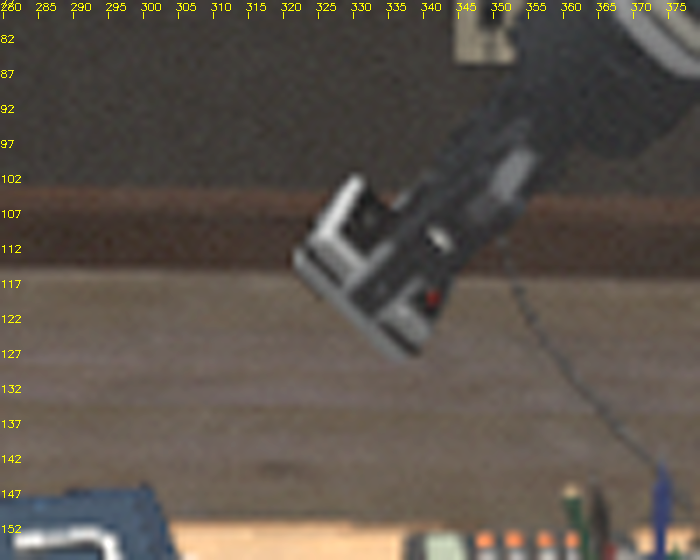

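The lock is held level from side to side. Its shackle-hole end, at (321,113), is higher than its other end, at (337,127), a tilt of about 40°. The dial line at (341,111) still faces the red dot at (340,119).

```bash
python3 -c "
from workcell import bot
print(bot.finish_job())"
```

```text
the job is handed in; nothing more can be done
None
```

I turned the dial onto the red dot, drew the lock off the shackle and handed the job in, with the lock held still about 20 cm up, tipped about 40° with the shackle-hole end higher.

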